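Tap a clamping wedge tight with a mallet

ROBOT

A 6-joint arm with a two-finger parallel gripper is mounted at the origin on a cart in front of the work surface, level with it; the furniture and walls round the work are solid. World frame = base frame: x ahead of the robot, y to its left, z up, the work surface at z = 0. Lengths are in m, angles in rad, forces in N, time in s.
With the tool pointing down it reaches from about 0.35 to 0.875 m from the base axis. Payload 4.2 kg.
Tool frame: the origin (TCP) lies between the finger pads; the fingertips stand 8 mm ahead of it and the grasp point (between the pads) lies 11 mm behind it; z points along the fingers, x is the direction in which the jaws open and shut, and the axes are right-handed (so a half turn about z gives the same grasp; the last joint's range is limited). The gripper opens to 85 mm and grips with 20 to 120 N. Pads are 22 mm wide; open, the fingers measure 114 mm over their backs; the gripper's body (76 mm by 85 mm) begins 54 mm behind the grasp point. The pads swing forward as they close: fully open they stand 13 mm farther back than shut.
Start: joints at [1.524, 0.385, 0.008, 0, -1.194, -0.259], TCP at [0.188, 0.596, 0.239] pointing down, gripper open.
Joint ranges: [-3.14, 3.14], [-1.21, 2.06], [-1.07, 1.41], [-3.16, 2.05], [-2.99, -0.16], [-3.1, 3.1]. Speed limits (rad/s): [2.79, 2.79, 3.14, 3.14, 3.14, 3.14].

INTERFACE

Orientations are given as a rotation vector (axis times angle).
In Python, from rig import bot gives the robot as it stands.
- The arm moves only by the shell command python3 -m jog 'ROWS'. ROWS is JSON, a list of rows, each an object with "delta_pos": the shift along the tool's x, y, z in m, a list of three; "rotation": the turn, a rotation vector about the tool's x, y, z in rad, a list of three; "hand": the closure, from -1 (fully open) to 1 (shut). In form: [{"delta_pos": [x, y, z], "rotation": [ax, ay, az], "hand": hand}, ...]. A call has 1 to 8 rows; each row is the pose to reach, as a shift and turn from the pose commanded when the call began, along the tool's axes at that moment; what a row does not reach only later rows make up. A row lasts 1/8 s, in which the tool goes at most 62.5 mm and 10.7 degrees, less where a joint would pass 70% of its speed; a pose out of reach is approached as far as the arm can. A call with a gripper value outside its range is refused whole. The fingers move at their own pace and stop on an object; the grip force is fixed at half the most. Time passes only in rows, so rows that repeat a pose let the fingers close. It gives the time, the measured TCP pose, the force and the opening at its end, in the units of the state.
- bot.observe(): the state, without advancing time (a new reading comes with each control period).
- bot.get_image(name): name is "side" or "top" or "wrist"; returns the picture (420x560x3 uint8, red, green, blue); there is no depth.
- bot.camera_info(name): a dict with "fov_y" (degrees; the focal length in pixels is half the picture's height over the tangent of half this angle, whatever the lens; pixels are square), "cx", "cy" (the principal point, pixels), "dist" ([k1, k2, p1, p2, k3] as OpenCV has them; the pictures are not rectified), "R" (3x3) and "t" (3): a world point X has camera coordinates R X + t; the wrist camera has in their place "hand_eye" (4x4, takes a point from camera to tool coordinates, whose origin is the TCP and whose axes are the tool frame's). Camera axes: x right, y down, z forward; pixel columns grow to the right and rows downward; lengths in m; the calibration is good to about 2 mm. A picture is of the moment at which its call begins: read the wrist's pose just before it. camera_info takes no time and is no camera call.
- bot.close_job(): hands the job in, once; it reports no verdict.
Trained networks look in the newest picture that a camera, given by its name, has taken for a name from the list of things; names that differ only in an ending like _2 or _b are one class to them, and where a whole thing is asked for, a point or a joint stands for the part that bears it (a point fixed in the world has none). Each returns a list of dicts, best first, with "confidence" (0 to 1); they miss things now and then, are a little off and sometimes report something else, mostly with a low value. They report only what shows in the picture. A call takes as long as a camera call.
- bot.spot_in(query, camera): "position" ([column, row] as shares, 0 to 1, of the picture: columns of its width, rows of its height, amid what is visible of it).
The state is a dict: "time": time; "joint_positions": joint angles; "dq": joint speeds; "effort": joint torques, N m; "position": TCP position; "tcp_rot": TCP orientation; "contact_force": force on the tool from outside, world axes, zero at the start; "torque": the same for the moment, N m; "width": opening from 0.0 (shut) to 1.0 (fully open).
Only numpy, scipy, OpenCV 4.12 (cv2) and the standard library are available. Lean on these libraries where they do the work, as an engineer would, in place of code of your own. Each camera call takes 0.05 s, during which the arm holds its last target. There are 200 camera calls.

TASK

Clamp the black carrier pack in the aluminium jig: pick up the mallet and tap the steel wedge in, sideways along the fence, with a series of short light taps, taking the mallet off the wedge between taps, until the wedge no longer advances and the pack sits tight between jaw and back stop. Do not drive it home in one shove, do not push it with the gripper and do not pound on it once it is tight, or the pack will crack. Then lay the mallet flat on the bench, clear of the jig, and leave the other things where they are.

Things in the scene. Friction and masses are not known exactly. Their poses are not given: they have to be found in the camera images.
- jig: aluminium clamping jig fixed to the bench, parts up to 48 mm high; origin on the bench under its 12 mm base plate, which spans jig x -90 to +90, jig y -75 to +100 mm. Along jig +x come: fence (bar along y), wedge, sliding jaw, carrier pack, back stop. The back stop is set anew for each job and locked, so the slack of the pack is unknown
- wedge: captive steel wedge, 150 long, 44 wide at the struck end, 30 mm high, taper 1 in 5, pointing jig +y. Origin: centre of its struck end face (44 x 30 mm, faces jig -y), 27.5 mm above the bench, 145 to 150 mm to the -y side of the jig's origin at first; axes as the jig's. Slides only along jig +y (8 N of rubbing, stays where left). Seats 15 to 55 mm farther in; resistance then rises within a few mm
- jaw: dark steel jaw with a black rubber facing, 34 mm high, moved by the wedge along jig +x by a fifth of the wedge's travel; the pose is that of the jig's origin plus this travel
- carrier_mid (a point): centre of the black plastic carrier pack (52 x 118 x 50 mm, fragile) standing loose in the jig between jaw and back stop; long side along its y. Tight means that the jaw presses it with some 15 N or more, which takes a push of 12 to 20 N on the wedge; above 120 N (32 N on the wedge) it cracks
- mallet_grip (a point): soft-face mallet (0.3 to 0.5 kg) lying flat on the bench: point on the axis of the handle at which to grasp it, 22 mm above the bench. The handle is 24 x 24 mm, runs along mallet x and reaches from 40 mm ahead of this point (the head begins there) to 100 mm behind it. Grasp firmly from above, across mallet y
- mallet_head (a point): centre of the mallet's head, 62 mm ahead (mallet +x) of the grasp point, 22 mm above the bench; block 44 x 90 x 44 mm with the soft faces (40 x 40 mm) at mallet y = -45 and +45 mm
- screwdriver: red screwdriver, 191 mm, lying on the bench: bystander
- marker: pen, 135 mm, lying on the bench: bystander
- carrier_spare: a second black carrier pack, 52 x 123 x 50 mm, standing on the bench outside the jig: bystander
- flux_bottle: small bottle, 38 x 109 mm, near edge of the bench: bystander
- ipa_pump: pump bottle, 66 x 128 mm, near edge of the bench: bystander
- paste_jar: jar, 61 x 53 mm, near edge of the bench: bystander

How it is judged:
By the outcome, as a careful person would: the job done as asked, in the order asked, and still so for the second after the job is handed in, with the robot touching nothing.
It also fails if it takes over 54 s, if anything falls off the work surface, if the arm or the gripper's body presses on something with over 40 N, if the wrist force passes 120 N, or if a joint passes its speed limit or range.

## Working session

There is one attempt and no reset: what is moved stays moved. The work goes in short steps, Python scripts to look and compute and a shell command to move; the robot and the scene stay as the last step left them, time stands still between calls to the robot, and variables do not carry over. Pictures are saved under pics/ and viewed, about 8 in all and at most 12, crops included, and the job is handed in when it is done.

```bash
ls; mkdir -p pics; cat > h.py <<'E'
import numpy as np,cv2
from rig import bot
from scipy.spatial.transform import Rotation as Ro
def cam(n):
    c=bot.camera_info(n);f=210/np.tan(np.radians(c["fov_y"])/2)
    K=np.array([[f,0,c["cx"]],[0,f,c["cy"]],[0,0,1.]]);d=np.array(c["dist"],float)
    if n=="wrist":
        s=bot.observe();T=np.eye(4);T[:3,:3]=Ro.from_rotvec(s["tcp_rot"]).as_matrix();T[:3,3]=s["position"]
        M=np.linalg.inv(T@np.array(c["hand_eye"]));return K,d,M[:3,:3],M[:3,3]
    return K,d,np.array(c["R"]),np.array(c["t"])
def ray(n,px,z,C=None):
    K,d,R,t=C or cam(n);p=cv2.undistortPoints(np.array([[px]],float),K,d)[0,0]
    o=-R.T@t;v=R.T@np.array([*p,1]);return o+v*(z-o[2])/v[2]
def proj(n,X,C=None):
    K,d,R,t=C or cam(n);return cv2.projectPoints(np.array(X,float).reshape(-1,1,3),cv2.Rodrigues(R)[0],t,K,d)[0][:,0]
def snap(n,f):
    im=bot.get_image(n);cv2.imwrite(f"pics/{f}.png",cv2.cvtColor(im,cv2.COLOR_RGB2BGR));return im
E
python3 - <<'E'
from h import *
s=bot.observe();print(s)
for n in("top","side"):
    snap(n,n+"0")
    C=cam(n);print(n,(-C[2].T@C[3]).round(3))
    for q,z in(("jig",.03),("wedge",.0425),("jaw",.034),("carrier_mid",.05),("mallet_grip",.022),("mallet_head",.022),("screwdriver",.01),("marker",.01),("carrier_spare",.05)):
        for r in bot.spot_in(q,n)[:2]:
            p=np.array(r["position"])*[560,420];print(q,round(r["confidence"],2),p.round(),ray(n,p,z,C)[:2].round(3))
E
```

```text
pics
{'time': 0.0, 'joint_positions': array([ 1.52355919e+00,  3.85559185e-01,  6.61271254e-03, -4.97107594e-04,
       -1.19400701e+00, -2.58591776e-01]), 'dq': array([ 0.00081144,  0.00069354,  0.00120384,  0.00118077, -0.00020827,
       -0.00204189]), 'effort': array([-6.51799928e-04, -3.92291486e+01,  1.88401580e+01,  4.18607309e+00,
       -4.63016637e-03,  3.71000963e-07]), 'position': array([0.18799287, 0.5954544 , 0.23821513]), 'tcp_rot': array([ 1.85590533e+00, -2.53267458e+00,  2.17797863e-03]), 'contact_force': array([-1.05295026,  0.44611607,  0.49100267]), 'torque': array([0.0435553 , 0.00730974, 0.014014  ]), 'width': 0.9988279563449646}
top [0.35  0.015 0.892]
jig 0.64 [247. 206.] [0.529 0.083]
wedge 0.9 [283. 213.] [0.512 0.003]
jaw 0.58 [244. 206.] [0.526 0.09 ]
carrier_mid 0.65 [246. 186.] [0.571 0.085]
mallet_grip 0.96 [374. 229.] [ 0.484 -0.207]
mallet_head 0.66 [372. 227.] [ 0.488 -0.202]
screwdriver 0.91 [118. 240.] [0.444 0.38 ]
marker 0.93 [360. 168.] [ 0.631 -0.179]
carrier_spare 0.75 [154. 187.] [0.562 0.291]
side [ 0.287 -0.782  0.486]
jig 0.79 [286. 213.] [0.53  0.025]
wedge 0.64 [283. 223.] [ 0.503 -0.044]
wedge 0.49 [288. 211.] [0.533 0.01 ]
jaw 0.82 [280. 200.] [0.533 0.092]
carrier_mid 0.63 [300. 196.] [0.581 0.07 ]
mallet_grip 0.89 [299. 276.] [ 0.488 -0.215]
mallet_grip 0.67 [204. 196.] [0.344 0.191]
mallet_head 0.71 [297. 274.] [ 0.486 -0.208]
screwdriver 0.54 [225. 174.] [0.426 0.362]
marker 0.79 [363. 264.] [ 0.635 -0.196]
carrier_spare 0.77 [269. 173.] [0.541 0.236]
carrier_spare 0.31 [284. 224.] [ 0.501 -0.063]
```

```bash
python3 -c "
import cv2,numpy as np
a=cv2.imread('pics/top0.png');cv2.imwrite('pics/top0b.png',cv2.resize(a,(800,600),interpolation=cv2.INTER_CUBIC))"
```

```text
(no output)
```

View pics/top0b.png

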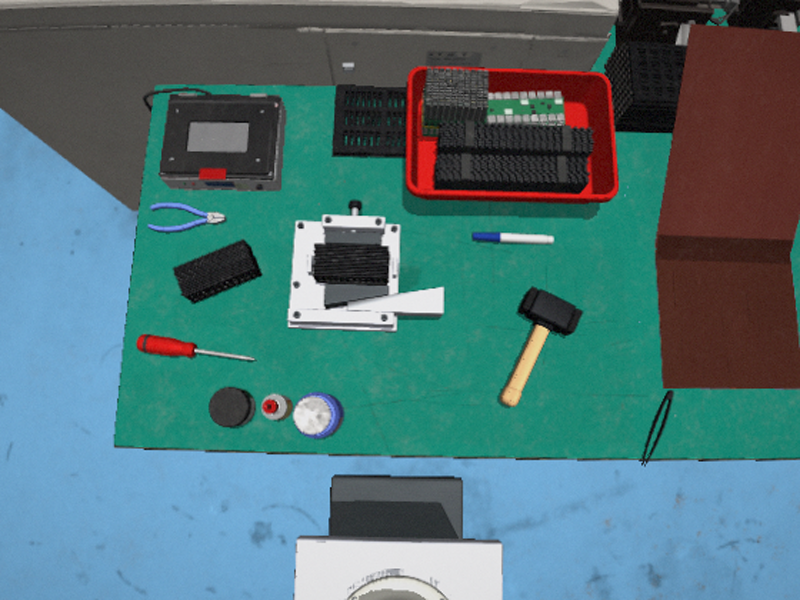

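View pics/side0.png

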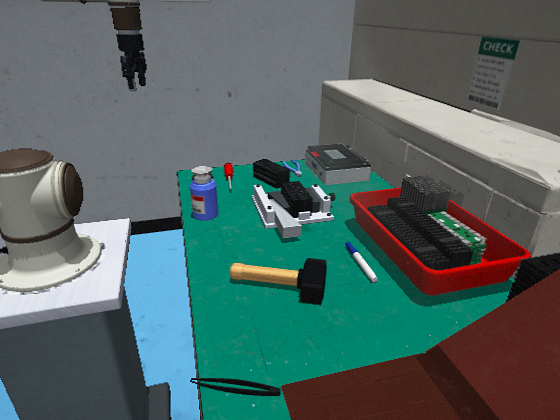

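The top view (800 px wide) shows image up as world +x and image left as +y. The jig is at about (345,270), nearly aligned with the world, and the wedge's struck end is at (443,300). The mallet head is at (550,311) with the handle running down to (510,400). The side view agrees and shows the area around the mallet and wedge is free.

```bash
cat >> h.py <<'E'
def goal(p,yaw_x):
    """delta to put TCP at p, tool down, tool x along world heading yaw_x (mod pi)"""
    s=bot.observe();R=Ro.from_rotvec(s["tcp_rot"]).as_matrix();best=None
    for y in(yaw_x,yaw_x+np.pi):
        x=np.array([np.cos(y),np.sin(y),0]);z=np.array([0,0,-1.]);G=np.c_[x,np.cross(z,x),z]
        rv=Ro.from_matrix(R.T@G).as_rotvec()
        print("dpos",(R.T@(np.array(p)-s["position"])).round(4),"rot",rv.round(3),"deg",np.degrees(np.linalg.norm(rv)).round(1),"j6",s["joint_positions"][5].round(2))
def handle(im,C,n):
    hsv=cv2.cvtColor(im,cv2.COLOR_RGB2HSV);m=cv2.inRange(hsv,(10,50,110),(26,255,255))
    k,l,st,ce=cv2.connectedComponentsWithStats(m);i=1+np.argmax(st[1:,4]);ys,xs=np.where(l==i)
    P=np.array([ray(n,(x,y),.03,C)[:2] for x,y in zip(xs,ys)]);c=P.mean(0)
    w,v=np.linalg.eigh(np.cov((P-c).T));u=v[:,1];u=u*np.sign(u[0]);t=(P-c)@u
    return c,u,t.min(),t.max(),len(P),np.ptp((P-c)@np.array([-u[1],u[0]]))
E
python3 - <<'E'
from h import *
im=cv2.cvtColor(cv2.imread("pics/top0.png"),cv2.COLOR_BGR2RGB);C=cam("top")
c,u,a,b,n,w=handle(im,C,"top");print(c,u,np.degrees(np.arctan2(u[1],u[0])),a,b,n,w)
g=c+u*(b-.04);print("grip",g,"alt",c+u*(a+.1),"head",g+u*.062, "pix head",ray("top",(385,218),.035,C))
for q in((443,288),(443,315)):print("wedge end",ray("top",np.array(q)*.7,.0425,C).round(4))
for q in((295,220),(401,224),(396,329),(289,326)):print("plate",ray("top",np.array(q)*.7,.012,C).round(4))
yaw=np.arctan2(u[1],u[0])+np.pi/2
goal([g[0]-.0,g[1],.25],yaw)
E
```

```text
[ 0.42132769 -0.18846155] [ 0.90148401 -0.4328124 ] -25.646175075428157 -0.065429299506739 0.06939906966367107 622 0.02668670831042784
grip [ 0.44783048 -0.20118583] alt [ 0.45249263 -0.20342418] head [ 0.50372249 -0.2280202 ] pix head [ 0.50728389 -0.2293213   0.035     ]
wedge end [ 0.5391 -0.0587  0.0425]
wedge end [ 0.4962 -0.059   0.0425]
plate [0.6557 0.1858 0.012 ]
plate [0.653  0.0093 0.012 ]
plate [0.4769 0.0135 0.012 ]
plate [0.4775 0.1851 0.012 ]
dpos [ 0.682  -0.4876 -0.0107] rot [-0. -0. -3.] deg 171.9 j6 -0.26
dpos [ 0.682  -0.4876 -0.0107] rot [-0.     0.     0.142] deg 8.1 j6 -0.26
```

```bash
python3 -m jog '[{"delta_pos":[0.157,-0.333,-0.01],"rotation":[0,0,0],"hand":-1},{"delta_pos":[0.157,-0.333,-0.01],"rotation":[0,0,0],"hand":-1},{"delta_pos":[0.157,-0.333,-0.01],"rotation":[0,0,0],"hand":-1},{"delta_pos":[0.157,-0.333,-0.01],"rotation":[0,0,0],"hand":-1},{"delta_pos":[0.157,-0.333,-0.01],"rotation":[0,0,0],"hand":-1},{"delta_pos":[0.682,-0.488,-0.01],"rotation":[0,0,0.142],"hand":-1},{"delta_pos":[0.682,-0.488,-0.01],"rotation":[0,0,0.142],"hand":-1},{"delta_pos":[0.682,-0.488,-0.01],"rotation":[0,0,0.142],"hand":-1}]'
python3 - <<'E'
from h import *
goal([.448,-.201,.25],np.pi/2-.4476)
E
```

```text
time: 2.0
position: [0.4272, 0.1946, 0.2485]
tcp_rot: [-1.673, 2.659, -0.0]
contact_force: [2.2, -0.2, -0.6]
width: 1.001
dpos [ 0.3477 -0.1899 -0.0016] rot [-1.000e-03 -1.000e-03 -3.142e+00] deg 180.0 j6 0.35
dpos [ 0.3477 -0.1899 -0.0016] rot [-0.  0.  0.] deg 0.0 j6 0.35
```

```bash
python3 -m jog '[{"delta_pos":[0.348,-0.19,0],"rotation":[0,0,0],"hand":-1},{"delta_pos":[0.348,-0.19,0],"rotation":[0,0,0],"hand":-1},{"delta_pos":[0.348,-0.19,0],"rotation":[0,0,0],"hand":-1},{"delta_pos":[0.348,-0.19,0],"rotation":[0,0,0],"hand":-1},{"delta_pos":[0.348,-0.19,0],"rotation":[0,0,0],"hand":-1},{"delta_pos":[0.348,-0.19,0],"rotation":[0,0,0],"hand":-1},{"delta_pos":[0.348,-0.19,0],"rotation":[0,0,0],"hand":-1},{"delta_pos":[0.348,-0.19,0],"rotation":[0,0,0],"hand":-1}]'
python3 - <<'E'
from h import *
C=cam("wrist");im=snap("wrist","w1")
for q in("mallet_grip","mallet_head","wedge"):
    print(q,[(round(r["confidence"],2),(np.array(r["position"])*[560,420]).round()) for r in bot.spot_in(q,"wrist")[:2]])
c,u,a,b,n,w=handle(im,C,"wrist");print(c,u,np.degrees(np.arctan2(u[1],u[0])),a,b,n,w)
print("grip",c+u*(b-.04),c+u*(a+.1))
print(bot.observe()["position"])
E
```

```text
time: 3.0
position: [0.4476, -0.2007, 0.2481]
tcp_rot: [1.668, -2.662, -0.0]
contact_force: [0.4, -0.3, -0.3]
width: 0.997
mallet_grip [(0.97, array([280., 128.]))]
mallet_head [(0.78, array([279., 128.]))]
wedge [(0.66, array([ 85., 203.]))]
[ 0.42561615 -0.19182493] [ 0.90102766 -0.43376163] -25.70652048516104 -0.0690255145833125 0.06332228172898008 2718 0.025163393782563385
grip [ 0.44663017 -0.20194124] [ 0.45352502 -0.20526047]
[ 0.44791322 -0.19842499  0.24843494]
```

View pics/w1.png

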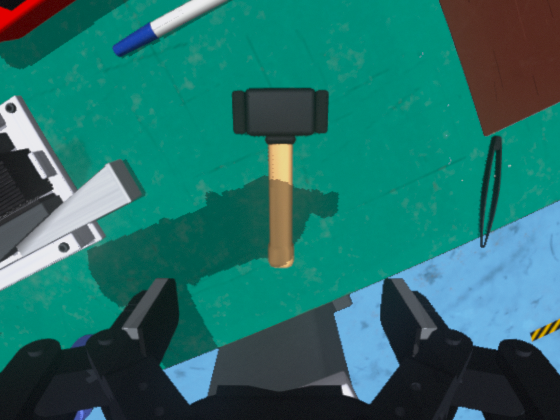

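The wrist view shows the mallet upright in the picture: head centre at (280,111), handle running (281,143) to (281,265). It is centred between the fingers, with the wedge at left.

```bash
python3 - <<'E'
from h import *
C=cam("wrist")
print("head",ray("wrist",(280,111),.044,C),"faces",ray("wrist",(233,111),.04,C),ray("wrist",(328,111),.04,C),"hend",ray("wrist",(281,267),.022,C))
goal([.451,-.2035,.012],np.pi/2-.4484)
E
```

```text
head [ 0.5118925  -0.23057437  0.044     ] faces [ 0.5311383  -0.19076216  0.04      ] [ 0.49240992 -0.27134511  0.04      ] hend [ 0.3586974  -0.15836433  0.022     ]
dpos [ 0.0033 -0.0049  0.2364] rot [-0.   -0.   -3.14] deg 179.9 j6 1.21
dpos [ 0.0033 -0.0049  0.2364] rot [-0.     0.     0.002] deg 0.1 j6 1.21
```

```bash
python3 -m jog '[{"delta_pos":[0.002,-0.005,0.06],"rotation":[0,0,0],"hand":-1},{"delta_pos":[0.002,-0.005,0.12],"rotation":[0,0,0],"hand":-1},{"delta_pos":[0.002,-0.005,0.175],"rotation":[0,0,0],"hand":-1},{"delta_pos":[0.002,-0.005,0.215],"rotation":[0,0,0],"hand":-1},{"delta_pos":[0.002,-0.005,0.233],"rotation":[0,0,0],"hand":-1},{"delta_pos":[0.002,-0.005,0.236],"rotation":[0,0,0],"hand":-1},{"delta_pos":[0.002,-0.005,0.236],"rotation":[0,0,0],"hand":-1},{"delta_pos":[0.002,-0.005,0.236],"rotation":[0,0,0],"hand":0}]'
python3 -m jog '[{"delta_pos":[0,0,0],"rotation":[0,0,0],"hand":1},{"delta_pos":[0,0,0],"rotation":[0,0,0],"hand":1},{"delta_pos":[0,0,0],"rotation":[0,0,0],"hand":1},{"delta_pos":[0,0,0],"rotation":[0,0,0],"hand":1},{"delta_pos":[0,0,0],"rotation":[0,0,0],"hand":1},{"delta_pos":[0,0,0],"rotation":[0,0,0],"hand":1}]'
```

```text
time: 4.2
position: [0.4525, -0.2031, 0.0135]
tcp_rot: [-1.673, 2.657, -0.003]
contact_force: [0.6, 0.5, -0.5]
width: 0.815
time: 4.95
position: [0.4516, -0.2034, 0.0127]
tcp_rot: [-1.672, 2.659, -0.001]
contact_force: [-2.0, 0.3, 5.7]
width: 0.271
```

```bash
python3 -m jog '[{"delta_pos":[0,0,-0.02],"rotation":[0,0,0],"hand":1},{"delta_pos":[0,0,-0.05],"rotation":[0,0,0],"hand":1},{"delta_pos":[0,0,-0.06],"rotation":[0,0,-0.15],"hand":1},{"delta_pos":[0,0,-0.06],"rotation":[0,0,-0.3],"hand":1},{"delta_pos":[0,0,-0.06],"rotation":[0,0,-0.445],"hand":1},{"delta_pos":[0,0,-0.06],"rotation":[0,0,-0.445],"hand":1},{"delta_pos":[0,0,-0.06],"rotation":[0,0,-0.445],"hand":1}]'
python3 - <<'E'
from h import *
C=cam("wrist");im=snap("wrist","w2")
for q in("wedge","mallet_head"):
    print(q,[(round(r["confidence"],2),(np.array(r["position"])*[560,420]).round()) for r in bot.spot_in(q,"wrist")[:2]])
c,u,a,b,n,w=handle(im,C,"wrist");print(np.degrees(np.arctan2(u[1],u[0])))
cv2.imwrite("pics/w2b.png",cv2.resize(cv2.cvtColor(im,4),None,fx=1.4,fy=1.4))
goal([.456,-.160,.045],np.pi/2-.005)
print(bot.observe()["position"],proj("wrist",[[.5391,-.0587,.0425],[.4962,-.0587,.0425]],C))
E
```

```text
time: 5.82
position: [0.4509, -0.2032, 0.0716]
tcp_rot: [2.215, -2.226, -0.002]
contact_force: [0.7, 0.3, -3.7]
width: 0.271
wedge [(0.67, array([  9., 130.]))]
mallet_head [(0.7, array([278., 156.]))]
0.15938907864691731
dpos [-0.0433 -0.0046  0.027 ] rot [-0.00e+00  1.00e-03 -3.14e+00] deg 179.9 j6 1.66
dpos [-0.0433 -0.0046  0.027 ] rot [0.001 0.    0.001] deg 0.1 j6 1.66
[ 0.45129581 -0.20324315  0.07202745] [[-24.67212944  90.50224495]
 [ -8.05487918 178.06279316]]
```

View pics/w2b.png

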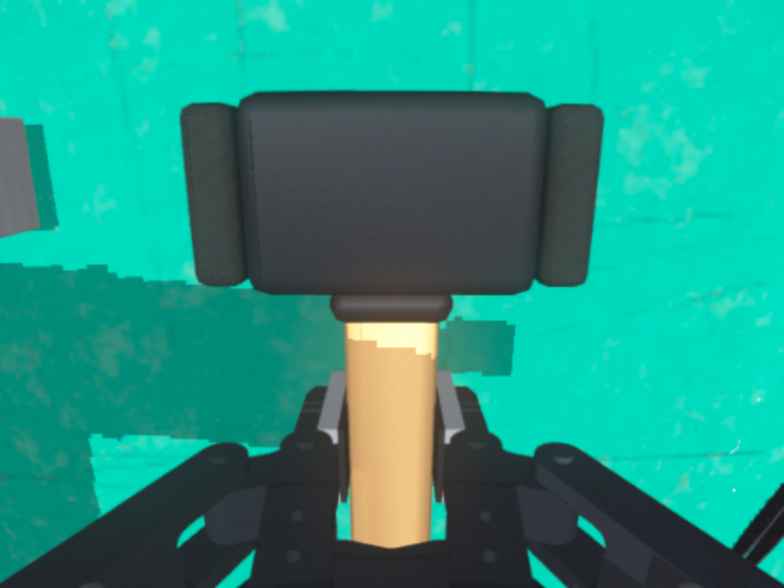

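```bash
python3 -m jog '[{"delta_pos":[-0.03,-0.005,0.02],"rotation":[0,0,0],"hand":1},{"delta_pos":[-0.053,-0.005,0.04],"rotation":[0,0,0],"hand":1},{"delta_pos":[-0.053,-0.005,0.052],"rotation":[0,0,0],"hand":1},{"delta_pos":[-0.053,-0.005,0.052],"rotation":[0,0,0],"hand":1}]'
python3 - <<'E'
from h import *
C=cam("wrist");im=snap("wrist","w3");s=bot.observe();print(s["position"],s["contact_force"])
cv2.imwrite("pics/w3b.png",cv2.resize(cv2.cvtColor(im,4),None,fx=1.4,fy=1.4))
print(proj("wrist",[[.5391,-.0587,.0425],[.4962,-.0587,.0425]],C)*1.4)
E
```

```text
time: 6.48
position: [0.4562, -0.1505, 0.0196]
tcp_rot: [2.217, -2.224, -0.002]
contact_force: [-0.4, 0.8, -3.5]
width: 0.269
[ 0.45683913 -0.1507578   0.02022381] [ 0.31657349  0.23943409 -4.4960434 ]
[[ -9.01779646 130.70570545]
 [ 25.06298078 306.95171585]]
```

View pics/w3b.png

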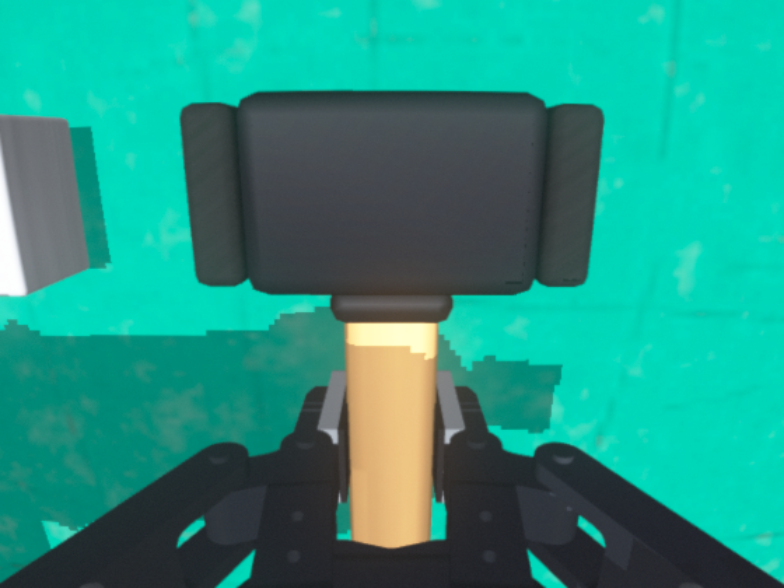

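The wedge end is at the left, with its top edge running (0,117) to (22,295). It lines up with the head (rows 93–293), with a gap of about 46 mm. I'll approach gently for the first tap.

```bash
python3 -m jog '[{"delta_pos":[-0.025,0,0],"rotation":[0,0,0],"hand":1},{"delta_pos":[-0.038,0,0],"rotation":[0,0,0],"hand":1},{"delta_pos":[-0.044,0,0],"rotation":[0,0,0],"hand":1},{"delta_pos":[-0.048,0,0],"rotation":[0,0,0],"hand":1}]'
python3 -m jog '[{"delta_pos":[0.012,0,0],"rotation":[0,0,0],"hand":1},{"delta_pos":[-0.002,0,0],"rotation":[0,0,0],"hand":1},{"delta_pos":[-0.005,0,0],"rotation":[0,0,0],"hand":1}]'
```

```text
time: 7.02
position: [0.457, -0.1029, 0.0207]
tcp_rot: [2.217, -2.226, 0.001]
contact_force: [0.0, -9.3, -2.6]
width: 0.27
time: 7.4
position: [0.4566, -0.0979, 0.0203]
tcp_rot: [2.216, -2.226, 0.0]
contact_force: [0.9, -8.6, -5.0]
width: 0.27
```

```bash
python3 -m jog '[{"delta_pos":[0.012,0,0],"rotation":[0,0,0],"hand":1},{"delta_pos":[-0.001,0,0],"rotation":[0,0,0],"hand":1},{"delta_pos":[-0.005,0,0],"rotation":[0,0,0],"hand":1},{"delta_pos":[0.007,0,0],"rotation":[0,0,0],"hand":1},{"delta_pos":[-0.005,0,0],"rotation":[0,0,0],"hand":1},{"delta_pos":[-0.009,0,0],"rotation":[0,0,0],"hand":1}]'
python3 -m jog '[{"delta_pos":[0.012,0,0],"rotation":[0,0,0],"hand":1},{"delta_pos":[-0.001,0,0],"rotation":[0,0,0],"hand":1},{"delta_pos":[-0.004,0,0],"rotation":[0,0,0],"hand":1}]'
```

```text
time: 8.15
position: [0.4566, -0.0885, 0.0203]
tcp_rot: [2.216, -2.225, 0.0]
contact_force: [2.4, -9.4, -4.3]
width: 0.275
time: 8.52
position: [0.4565, -0.0845, 0.0203]
tcp_rot: [2.217, -2.225, -0.0]
contact_force: [0.6, -9.1, -4.1]
width: 0.274
```

```bash
python3 -m jog '[{"delta_pos":[0.012,0,0],"rotation":[0,0,0],"hand":1},{"delta_pos":[0,0,0],"rotation":[0,0,0],"hand":1},{"delta_pos":[-0.003,0,0],"rotation":[0,0,0],"hand":1}]' | grep -E "pos|force"
```

```text
position: [0.4567, -0.0815, 0.0203]
contact_force: [1.9, -9.3, -4.6]
```

```bash
python3 -m jog '[{"delta_pos":[0.012,0,0],"rotation":[0,0,0],"hand":1},{"delta_pos":[0,0,0],"rotation":[0,0,0],"hand":1},{"delta_pos":[-0.003,0,0],"rotation":[0,0,0],"hand":1}]' | grep -E "pos|force"
```

```text
position: [0.4567, -0.0785, 0.0203]
contact_force: [0.8, -8.5, -4.4]
```

```bash
python3 -m jog '[{"delta_pos":[0.012,0,0],"rotation":[0,0,0],"hand":1},{"delta_pos":[0,0,0],"rotation":[0,0,0],"hand":1},{"delta_pos":[-0.003,0,0],"rotation":[0,0,0],"hand":1}]' | grep -E "pos|force"
```

```text
position: [0.4566, -0.0755, 0.0203]
contact_force: [0.7, -8.9, -4.3]
```

```bash
python3 -m jog '[{"delta_pos":[0.012,0,0],"rotation":[0,0,0],"hand":1},{"delta_pos":[0,0,0],"rotation":[0,0,0],"hand":1},{"delta_pos":[-0.003,0,0],"rotation":[0,0,0],"hand":1}]' | grep -E "pos|force"
```

```text
position: [0.4566, -0.0725, 0.0203]
contact_force: [0.2, -9.7, -4.1]
```

```bash
python3 -m jog '[{"delta_pos":[0.012,0,0],"rotation":[0,0,0],"hand":1},{"delta_pos":[0,0,0],"rotation":[0,0,0],"hand":1},{"delta_pos":[-0.003,0,0],"rotation":[0,0,0],"hand":1}]' | grep -E "pos|force"
```

```text
position: [0.4566, -0.0695, 0.0203]
contact_force: [1.2, -9.2, -4.7]
```

```bash
python3 -m jog '[{"delta_pos":[0.012,0,0],"rotation":[0,0,0],"hand":1},{"delta_pos":[0,0,0],"rotation":[0,0,0],"hand":1},{"delta_pos":[-0.003,0,0],"rotation":[0,0,0],"hand":1}]' | grep -E "pos|force"
```

```text
position: [0.4567, -0.0665, 0.0203]
contact_force: [1.8, -9.3, -3.6]
```

```bash
python3 -m jog '[{"delta_pos":[0.012,0,0],"rotation":[0,0,0],"hand":1},{"delta_pos":[0,0,0],"rotation":[0,0,0],"hand":1},{"delta_pos":[-0.003,0,0],"rotation":[0,0,0],"hand":1}]' | grep -E "pos|force"
```

```text
position: [0.4566, -0.0635, 0.0203]
contact_force: [2.5, -9.2, -4.3]
```

```bash
python3 -m jog '[{"delta_pos":[0.012,0,0],"rotation":[0,0,0],"hand":1},{"delta_pos":[0,0,0],"rotation":[0,0,0],"hand":1},{"delta_pos":[-0.003,0,0],"rotation":[0,0,0],"hand":1}]' | grep -E "pos|force"
```

```text
position: [0.4566, -0.0605, 0.0202]
contact_force: [2.0, -8.5, -3.5]
```

```bash
python3 -m jog '[{"delta_pos":[0.012,0,0],"rotation":[0,0,0],"hand":1},{"delta_pos":[0,0,0],"rotation":[0,0,0],"hand":1},{"delta_pos":[-0.003,0,0],"rotation":[0,0,0],"hand":1}]' | grep -E "pos|force"
```

```text
position: [0.4565, -0.0579, 0.0203]
contact_force: [1.4, -15.3, -3.2]
```

The force has risen to 15 N, so the wedge is seating. From here I'll use smaller taps.

```bash
python3 -m jog '[{"delta_pos":[0.012,0,0],"rotation":[0,0,0],"hand":1},{"delta_pos":[0.001,0,0],"rotation":[0,0,0],"hand":1},{"delta_pos":[-0.001,0,0],"rotation":[0,0,0],"hand":1}]' | grep -E "pos|force"
```

```text
position: [0.4564, -0.0572, 0.0203]
contact_force: [2.1, -17.1, -4.1]
```

```bash
python3 -m jog '[{"delta_pos":[0.012,0,0],"rotation":[0,0,0],"hand":1},{"delta_pos":[0.001,0,0],"rotation":[0,0,0],"hand":1},{"delta_pos":[-0.001,0,0],"rotation":[0,0,0],"hand":1}]' | grep -E "pos|force"
```

```text
position: [0.4563, -0.0564, 0.0203]
contact_force: [2.7, -20.8, -2.9]
```

```bash
python3 -m jog '[{"delta_pos":[0.012,0,0],"rotation":[0,0,0],"hand":1},{"delta_pos":[0.001,0,0],"rotation":[0,0,0],"hand":1},{"delta_pos":[-0.0006,0,0],"rotation":[0,0,0],"hand":1}]' | grep -E "pos|force"
python3 -m jog '[{"delta_pos":[0.015,0,0],"rotation":[0,0,0],"hand":1},{"delta_pos":[0.04,0,0],"rotation":[0,0,0],"hand":1},{"delta_pos":[0.06,0,0],"rotation":[0,0,0],"hand":1}]'
python3 - <<'E'
from h import *
im=snap("top","t2");C=cam("top")
a=cv2.cvtColor(im,4)[130:260,190:420];cv2.imwrite("pics/t2b.png",cv2.resize(a,None,fx=3.4,fy=3.4,interpolation=2))
goal([.45,-.20,.07],np.pi/2-.4484)
E
```

```text
position: [0.4562, -0.0558, 0.0203]
contact_force: [2.9, -22.2, -2.0]
time: 13.4
position: [0.457, -0.1148, 0.0203]
tcp_rot: [-2.219, 2.223, -0.0]
contact_force: [-0.4, 0.1, -3.9]
width: 0.27
dpos [ 0.0839  0.0065 -0.0498] rot [-0.    -0.    -2.697] deg 154.5 j6 1.47
dpos [ 0.0839  0.0065 -0.0498] rot [-0.     0.     0.445] deg 25.5 j6 1.47
```

View pics/t2b.png

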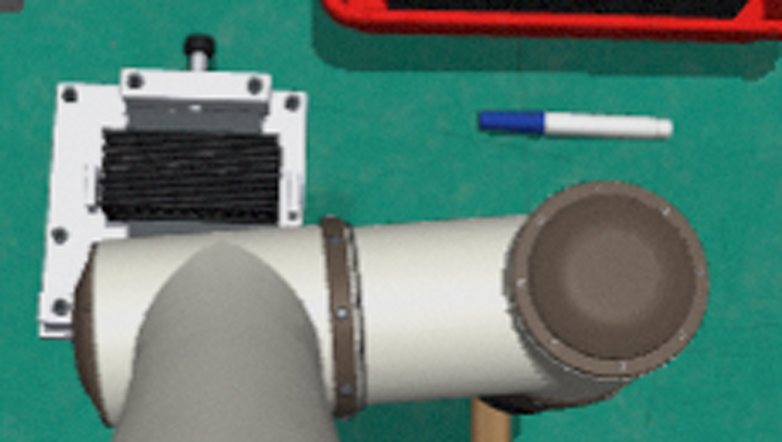

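The arm hides the wedge here, and the pack sits against the back stop at the top. Next I'll lay the mallet back where it was.

```bash
python3 -m jog '[{"delta_pos":[0.05,0.004,-0.02],"rotation":[0,0,0],"hand":1},{"delta_pos":[0.085,0.005,-0.02],"rotation":[0,0,0.15],"hand":1},{"delta_pos":[0.088,0.005,-0.02],"rotation":[0,0,0.3],"hand":1},{"delta_pos":[0.088,0.005,-0.02],"rotation":[0,0,0.445],"hand":1},{"delta_pos":[0.088,0.005,-0.01],"rotation":[0,0,0.445],"hand":1},{"delta_pos":[0.088,0.005,0],"rotation":[0,0,0.445],"hand":1},{"delta_pos":[0.088,0.005,0.004],"rotation":[0,0,0.445],"hand":1},{"delta_pos":[0.088,0.005,0.006],"rotation":[0,0,0.445],"hand":1}]'
```

```text
time: 14.45
position: [0.4514, -0.2025, 0.0137]
tcp_rot: [1.674, -2.658, -0.001]
contact_force: [-0.2, -0.6, -4.1]
width: 0.27
```

```bash
python3 -m jog '[{"delta_pos":[0,0,0.001],"rotation":[0,0,0],"hand":1},{"delta_pos":[0,0,0.0015],"rotation":[0,0,0],"hand":1},{"delta_pos":[0,0,0.0015],"rotation":[0,0,0],"hand":1}]'
```

```text
time: 14.82
position: [0.4518, -0.2027, 0.0131]
tcp_rot: [-1.673, 2.659, -0.001]
contact_force: [-0.2, 0.7, -4.0]
width: 0.27
```

```bash
python3 -m jog '[{"delta_pos":[0,0,0.001],"rotation":[0,0,0],"hand":1},{"delta_pos":[0,0,0.0015],"rotation":[0,0,0],"hand":1},{"delta_pos":[0,0,0.0015],"rotation":[0,0,0],"hand":1}]'
```

```text
time: 15.2
position: [0.4517, -0.2027, 0.0126]
tcp_rot: [-1.673, 2.658, -0.001]
contact_force: [-3.2, 1.4, 8.4]
width: 0.27
```

Touching the bench. I'll release and lift away.

```bash
python3 -m jog '[{"delta_pos":[0,0,0],"rotation":[0,0,0],"hand":0},{"delta_pos":[0,0,0],"rotation":[0,0,0],"hand":-1},{"delta_pos":[0,0,0],"rotation":[0,0,0],"hand":-1},{"delta_pos":[0,0,0],"rotation":[0,0,0],"hand":-1},{"delta_pos":[0,0,-0.03],"rotation":[0,0,0],"hand":-1},{"delta_pos":[0,0,-0.09],"rotation":[0,0,0],"hand":-1},{"delta_pos":[0,0,-0.15],"rotation":[0,0,0],"hand":-1},{"delta_pos":[0,0,-0.2],"rotation":[0,0,0],"hand":-1}]'
python3 -m jog '[{"delta_pos":[0.04,0.06,-0.04],"rotation":[0,0,0],"hand":-1},{"delta_pos":[0.08,0.06,-0.04],"rotation":[0,0,0],"hand":-1},{"delta_pos":[0.1,0.06,-0.04],"rotation":[0,0,0],"hand":-1},{"delta_pos":[0.1,0.06,-0.04],"rotation":[0,0,0],"hand":-1}]'
python3 - <<'E'
from h import *
im=snap("top","t3");a=cv2.cvtColor(im,4)[120:300,180:440];cv2.imwrite("pics/t3b.png",cv2.resize(a,None,fx=3,fy=3,interpolation=2))
im=snap("side","s3");a=cv2.cvtColor(im,4)[130:330,180:400];cv2.imwrite("pics/s3b.png",cv2.resize(a,None,fx=3,fy=3,interpolation=2))
E
```

```text
time: 16.2
position: [0.4516, -0.2027, 0.2138]
tcp_rot: [-1.672, 2.658, -0.002]
contact_force: [1.1, 0.0, 1.2]
width: 0.999
time: 16.7
position: [0.3534, -0.2675, 0.2514]
tcp_rot: [-1.669, 2.661, -0.0]
contact_force: [0.0, 0.0, -0.2]
width: 1.002
```

View pics/t3b.png

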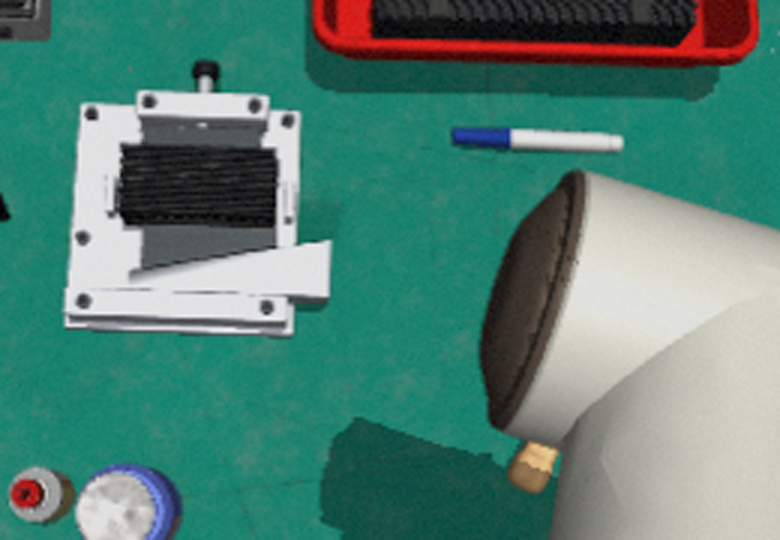

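View pics/s3b.png

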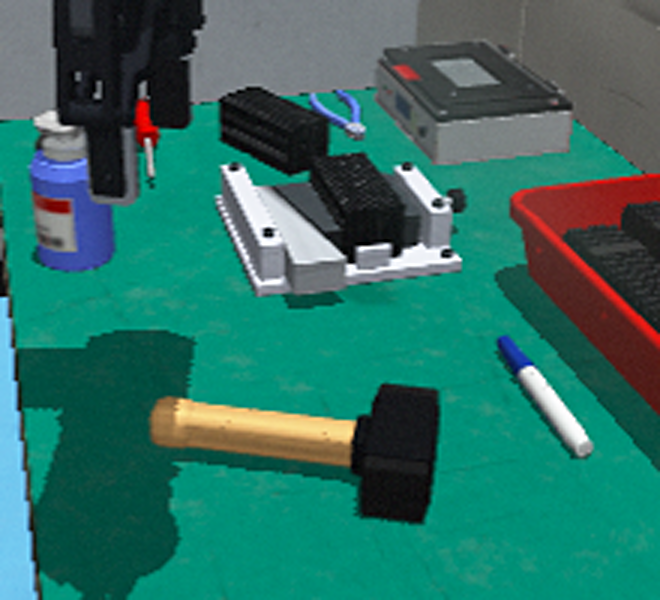

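The wedge stays in place, the jaw is against the pack, the mallet lies flat and nothing else has moved. Handing in.

```bash
python3 - <<'E'
from h import *
for q in((330,241),(329,298)):print(ray("top",np.array(q)/3+[180,120],.0425).round(4))
bot.close_job();print(bot.observe()["time"])
E
```

```text
[ 0.5409 -0.0136  0.0425]
[ 0.4977 -0.0136  0.0425]
the job is handed in; nothing more can be done
the job is handed in; nothing more can be done
```

The pack is clamped. I drove the wedge in with 17 light mallet taps, lifting the mallet off between each one. The mallet now lies flat on the bench where it started, and I handed the job in at about 17 s.

- **Force:** it held at about 9 N while the wedge slid freely. On the last four taps it rose to 15, 17, 21 and then 22 N. That is above the 12–20 N needed for tight and below the 32 N at which the pack cracks. These readings are from the end of each tap, so a brief peak in between would not show.
- **Wedge travel:** the mallet position gave about 47–48 mm, and the last camera picture gave about 45 mm. That agrees within the 2 mm calibration and pixel error.
- **Still creeping:** the wedge was still moving 0.6–0.8 mm on each of the final small taps. I stopped on the force level, not on zero movement.
- **Final pictures:** the wedge stayed where it was left, with the jaw against the pack. The mallet is flat and clear of the jig. The other things look undisturbed by eye, and the arm is touching nothing.

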